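Refit the speaker controller's battery and volume knob

TASK

Put the desk speaker controller back together: first seat the loose battery pack flat and square in the controller's pocket, top flush with the housing, and let go of it. Then turn the loose volume knob so that the flat in its bore (on the pointer's side) matches the flat of the D-shaped shaft, push it fully home on the shaft, and press it on down against the shaft's spring. Finish still holding the knob pressed well down: do not let go of it.

Things in the scene. Friction and masses are not known exactly. Their poses are not given: they have to be found in the camera images.
- pack_grip (a point): Loose black battery pack, rib up on the desk: slab 66 (x) x 42 (y) x 14 mm high (lowest 3 mm narrower by 1.5 all round), in its middle a gripping rib 44 (x) x 12 (y) x 16 mm high; 30 mm high in all, 0.1 kg. Point: middle of the rib, 22 mm above the underside, 8 mm below the rib's top. x along the rib and the long side, z up. Fits the pocket either way round.
- pocket (a point): Battery recess in the top of the grey controller (fixed box 100 x 170 x 36 mm high): 69 (x) x 45 (y) mm, 14 mm deep. Point: centre of its floor, 22 mm above the desk; x along its long side, z up. A seated pack is flush, its rib point 22 mm above this one. The shaft stands 85 mm away along +y.
- knob_grip (a point): Loose black knob, bore down: disc 42 mm wide, 18 high; on it a bar 40 (x) x 12 (y) x 16 mm high, with a pointer nose to 30 mm from the axis at +x; 34 mm high, 0.05 kg. Bore below: 18 mm wide, 15 deep, with a flat 4.7 mm off axis on the pointer's (+x) side. Point: on the axis, mid-bar, 26 mm above the underside. x to the pointer, z up.
- shaft_seat (a point): Upright steel D-shaft of the controller: 16 mm wide, flat 4 mm off axis at +x, 13 mm tall above a round shoulder 26 mm wide; tip tapered. Point: on the axis, in the shoulder's top (44 mm above the desk unpressed). x to the flat, z up. Knob home: underside on the shoulder, its point 26 mm above this one, both x alike; play 1 mm and 15 degrees.
- shaft (a joint): Turn of the shaft in the controller (rad, counter-clockwise from above; 0: flat faces the pocket's +x). Starts anywhere from -1.1 to -0.3, stops at -1.6 and 1.6, friction of 0.05 N m.
- plunger (a joint): How far the shaft with its shoulder is pressed down (m): 0 at rest, 0.005 at its stop. A spring pushes up with about 2.4 N at 0, growing to about 10 N at the stop. The knob never reaches the housing.
There are look-alikes about, which are no part of the job. What is shaped like the part that bears knob_grip but blue is not meant.

How it is judged:
On the way, in this order (a step that is already met when the one before it is completed fails the run):
1. the battery pack lies flat and square in the pocket, let go (z of pack_grip in the frame of pocket below 0.0245 m and horizontal distance between pack_grip and pocket below 0.005 m and angle between the x axis of pack_grip and the x axis of pocket, either way round below 0.12 rad and angle between pack_grip's own z axis and vertical below 0.05 rad and contact force between the fingers and pack below 0.1 N), for 0.2 s.
2. the knob is fully home on the shaft (z of knob_grip in the frame of shaft_seat below 0.0285 m and horizontal distance between knob_grip and shaft_seat below 0.004 m and angle between the x axis of knob_grip and the x axis of shaft_seat, either way round below 0.45 rad and angle between knob_grip's own z axis and vertical below 0.1 rad), for 0.1 s.
At the end, for the whole second after the job is handed in: Pack seated: 2.5 mm of full depth, 5 mm of centre, level, square within 0.12 rad. Knob home on the shaft: within 2.5 mm of the shoulder, flats matched within 0.45 rad. Fingers still touch the knob with over 1 N and keep the shaft pressed down more than 2.5 mm of its 5 mm through the last second (all of step 2 and z of pack_grip in the frame of pocket below 0.0245 m and horizontal distance between pack_grip and pocket below 0.005 m and angle between the x axis of pack_grip and the x axis of pocket, either way round below 0.12 rad and angle between pack_grip's own z axis and vertical below 0.05 rad and value of joint plunger above 0.0025 m and contact force between the fingers and knob above 1 N); the arm keeps its last pose, push and grip.
It also fails if it takes over 58 s, if anything falls off the work surface, if the arm or the gripper's body presses on something with over 40 N, if the wrist force passes 120 N, or if a joint passes its speed limit or range.

ROBOT

A 6-joint arm with a two-finger parallel gripper is mounted at the origin on the work surface; the furniture and walls round the work are solid. World frame = base frame: x ahead of the robot, y to its left, z up, the work surface at z = 0. Lengths are in m, angles in rad, forces in N, time in s.
With the tool pointing down it reaches from about 0.35 to 0.775 m from the base axis. Payload 5.5 kg.
Tool frame: the origin (TCP) lies at the very end of the fingers, on their centre line; the grasp point (between the pads) lies arm.tcp_to_grasp behind it (arm.tcp_to_grasp is the distance from the TCP to the grasp point, in m); z points along the fingers, y is the line along which they close (so a half turn about z gives the same grasp; the last joint's range is limited). The gripper opens to 85 mm and grips with 20 to 120 N. Pads are 22 mm wide; open, the fingers measure 114 mm over their backs; the gripper's body (76 mm by 85 mm) begins 54 mm behind the grasp point. The pads swing forward as they close: fully open they stand 13 mm farther back than shut.
Start: joints at [-1.329, 0.313, 0.046, 1.304, 0, 1.431], TCP at [0.214, -0.534, 0.231] pointing down, gripper open.
Joint ranges: [-2.76, 2.76], [-0.86, 1.69], [-1.03, 1.26], [-2.2, 2.34], [-1.47, 1.5], [-3.14, 3.14]. Speed limits (rad/s): [2.57, 2.57, 3.14, 3.14, 3.14, 3.14].

INTERFACE

Orientations are given as a rotation vector (axis times angle).
In Python, from workcell import arm gives the robot as it stands.
- The arm moves only by the tool play_rows, never from a script. Its arguments are lists of equal length, an entry for each row: "rotation": the turn, a rotation vector about the tool's x, y, z as a fraction of full scale, a list of three; "offset": the shift along the tool's x, y, z as a fraction of full scale, a list of three; "fingers": the gripper command: -1 is fully open, 1 is shut, values between are in proportion. A call has exactly 5 rows; each row shifts and turns the commanded pose from where the row before left it, along the tool's axes as they then stand; what a row does not reach is not made up. Full scale, the value 1, is 5 cm for a shift and 90 degrees for a turn. A row lasts 1/8 s, in which the tool goes at most 62.5 mm and 10.7 degrees, less where a joint would pass 70% of its speed; a pose out of reach is approached as far as the arm can. A call with a number of a shift or a turn outside -1 to 1 is refused whole. A call with a gripper value outside its range is refused whole. The fingers move at their own pace and stop on an object; "newtons" is the grip in N (left out, the last holds). Time passes only in rows, so rows that do not move let the fingers close, or fill a call up. It gives the time, the measured TCP pose, the force, the opening and the grip force at its end, in the units of the state.
- arm.observe(): the state, without advancing time (a new reading comes with each control period).
- arm.get_image(name): name is "scene" or "side" or "wrist"; returns a dict with "image" (420x560x3 uint8, red, green, blue), "range_z" (420x560 float32, m along the optical axis (not along the pixel's ray), 0 where there is no reading), "fx", "fy", "cx", "cy" (pixels), "R" (3x3) and "t" (3): a world point X has camera coordinates R X + t. Camera axes: x right, y down, z forward; pixel columns grow to the right and rows downward; lengths in m; the calibration is good to about 2 mm. A picture is of the moment at which its call begins.
- arm.hand_in(): hands the job in; it is judged then, once.
The state is a dict: "time_s": time; "qpos": joint angles; "qd": joint speeds; "joint_torque": joint torques, N m; "eef_pos": TCP position; "ee_rot": TCP orientation; "wrist_force": force on the tool from outside, world axes, zero at the start; "moment": the same for the moment, N m; "opening": finger opening in m; "grip_force": force on a finger pad.
Only numpy, scipy, OpenCV 4.12 (cv2) and the standard library are available. Lean on these libraries where they do the work, as an engineer would, in place of code of your own. Each camera call takes 0.05 s, during which the arm holds its last target. There are 200 camera calls.

## Working session

There is one attempt and no reset: what is moved stays moved. The work goes in short steps, Python scripts to look and compute and a tool call to move; the robot and the scene stay as the last step left them, time stands still between calls to the robot, and variables do not carry over. Pictures are saved under pics/ and viewed, at most 10 in all, crops included, and the job is handed in when it is done.

Besides the shell and the picture viewer there is one more tool, called as a command line: name --argument value ..., lists and objects as JSON in quotes. play_rows: Moves the arm, as the interface text tells. Shift numbers are shares of 5 cm and turn numbers shares of 90 degrees, none past 1 either way. Its arguments: {"type":"object","properties":{"rotation":{"type":"array"},"offset":{"type":"array"},"fingers":{"type":"array"},"newtons":{"type":"number"}},"required":["rotation","offset","fingers"]}

```bash
ls; mkdir -p pics
python3 - <<'E'
from workcell import arm
import cv2,numpy as np
s=arm.observe();print({k:np.round(v,3) for k,v in s.items()},arm.tcp_to_grasp)
a=[]
for n in("scene","side"):
    d=arm.get_image(n);np.savez(f"pics/{n}0.npz",**d);cv2.imwrite(f"pics/{n}0.png",cv2.cvtColor(d["image"],cv2.COLOR_RGB2BGR))
    print(n,-d["R"].T@d["t"])
E
```

```text
pics
{'time_s': np.float64(0.0), 'qpos': array([-1.329,  0.314,  0.045,  1.304, -0.   ,  1.431]), 'qd': array([ 0.001, -0.001, -0.001,  0.001,  0.001, -0.001]), 'joint_torque': array([-1.0000e-03, -4.8063e+01,  2.9853e+01,  1.9000e-02, -0.0000e+00,
       -0.0000e+00]), 'eef_pos': array([ 0.214, -0.533,  0.23 ]), 'ee_rot': array([-3.083, -0.596,  0.   ]), 'wrist_force': array([-0.465, -0.301, -0.062]), 'moment': array([ 0.05 , -0.   , -0.032]), 'grip_force': np.float64(0.0), 'opening': np.float64(0.085)} 0.0187
scene [-0.19841586 -0.55127284  0.54746746]
side [0.29027631 0.77312519 0.59178747]
```

View pics/scene0.png

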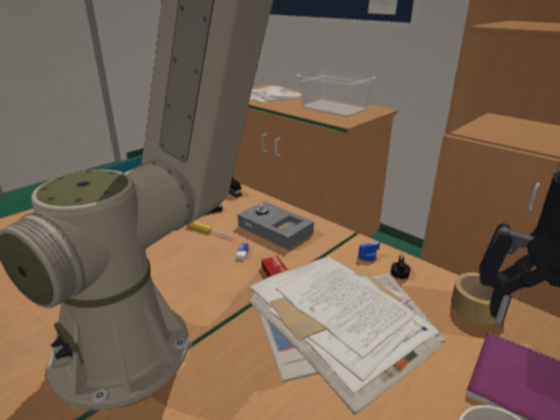

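View pics/side0.png

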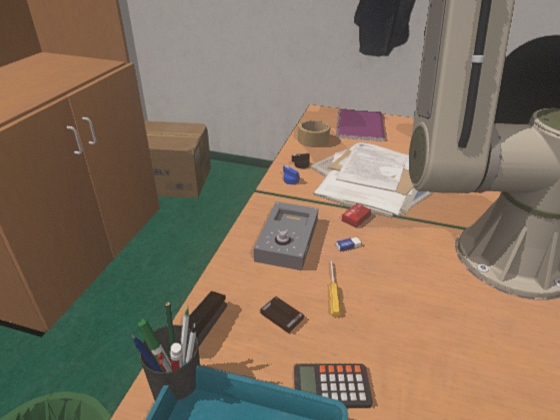

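```bash
cat > h.py <<'E'
import numpy as np,cv2
def load(f): return dict(np.load(f))
def world(d):
    v,u=np.mgrid[:420,:560]; z=d["range_z"]
    P=np.stack([(u-d["cx"])/d["fx"]*z,(v-d["cy"])/d["fy"]*z,z],-1)
    return (P-d["t"])@d["R"]
E
python3 - <<'E'
from h import *
d=load("pics/side0.npz");W=world(d);bgr=d["image"][...,::-1]
c=lambda u,v,w,h:cv2.resize(bgr[v:v+h,u:u+w],(400,300),interpolation=cv2.INTER_CUBIC)
e=load("pics/scene0.npz");bs=e["image"][...,::-1];W2=world(e)
c2=lambda u,v,w,h:cv2.resize(bs[v:v+h,u:u+w],(400,300),interpolation=cv2.INTER_CUBIC)
cv2.imwrite("pics/crops.png",np.vstack([np.hstack([c(240,280,80,60),c(240,195,107,80)]),np.hstack([c(260,140,80,60),c2(180,160,80,60)])]))
for n,(u,v) in dict(blk=(282,313),long=(208,312),ctrl=(290,255),shaft=(282,237),pock=(294,214),knob=(301,160),blue=(291,175),red=(357,214)).items(): print(n,W[v,u].round(3))
for n,(u,v) in dict(red=(273,268),knob=(400,270),shaft=(262,210),far=(234,187)).items(): print(n,W2[v,u].round(3))
E
```

```text
blk [0.415 0.301 0.018]
long [0.527 0.356 0.043]
ctrl [0.437 0.171 0.035]
shaft [0.463 0.141 0.05 ]
pock [0.468 0.022 0.022]
knob [ 0.516 -0.23   0.019]
blue [ 0.52  -0.14   0.022]
red [ 0.332 -0.022  0.022]
red [ 0.326 -0.042  0.018]
knob [ 0.497 -0.247  0.024]
shaft [0.458 0.123 0.046]
far [0.522 0.305 0.031]
```

View pics/crops.png

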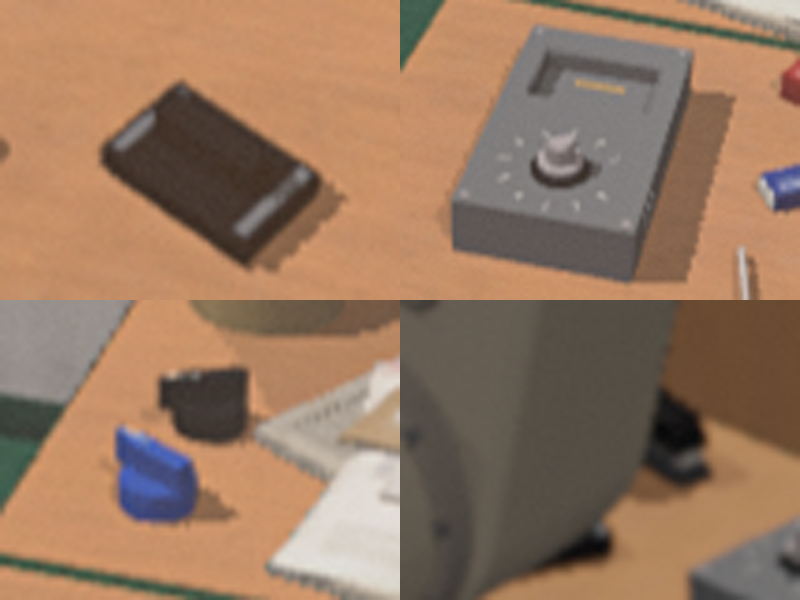

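Run:
```python
from h import *
from workcell import arm
d=load("pics/side0.npz");W=world(d)
w=arm.get_image("wrist");np.savez("pics/wrist0.npz",**w)
for n,(u0,u1,v0,v1) in dict(blk=(255,310,295,335),long=(185,230,290,340),red=(340,375,203,228)).items():
    p=W[v0:v1,u0:u1].reshape(-1,3);p=p[p[:,2]>.008];print(n,len(p),np.percentile(p,[1,50,99],axis=0).round(3).tolist())
b=d["image"][...,::-1]
c=lambda u,v,w,h:cv2.resize(b[v:v+h,u:u+w],(400,300),interpolation=cv2.INTER_CUBIC)
cv2.imwrite("pics/w.png",np.vstack([np.hstack([cv2.resize(w["image"][...,::-1],(400,300)),c(165,280,80,60)]),np.hstack([c(320,190,80,60),c(250,60,180,135)])]))
```

```text
blk 827 [[0.29, 0.268, 0.008], [0.415, 0.301, 0.016], [0.452, 0.773, 0.592]]
long 1227 [[0.29, 0.302, 0.009], [0.528, 0.362, 0.044], [0.549, 0.773, 0.592]]
red 486 [[0.297, -0.076, 0.008], [0.331, -0.034, 0.021], [0.364, 0.001, 0.027]]
```

View pics/w.png

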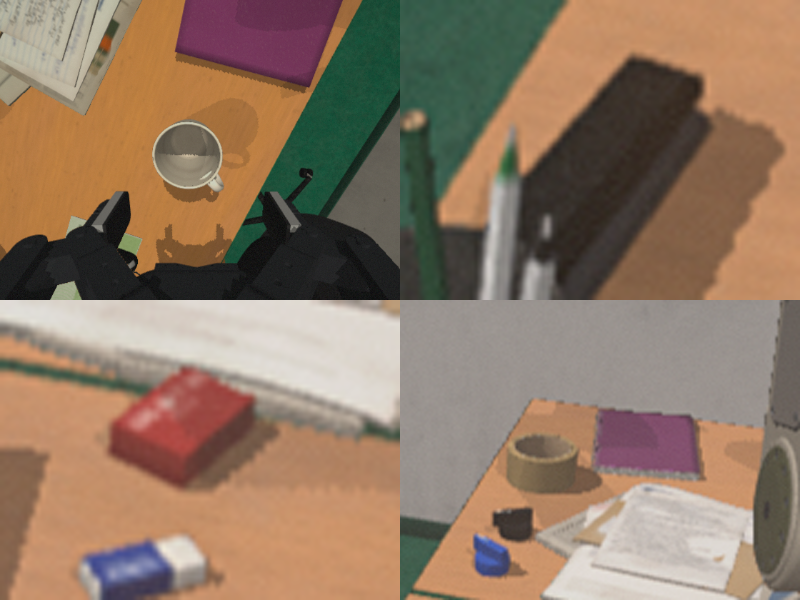

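play_rows --rotation '[[0, 0, 0], [0, 0, 0], [0, 0, 0], [0, 0, 0], [0, 0, 0]]' --offset '[[0.7, -0.65, -0.24], [0.7, -0.65, -0.24], [0.7, -0.65, -0.24], [0.7, -0.65, -0.24], [0.7, -0.65, -0.24]]' --fingers '[-1, -1, -1, -1, -1]'

```text
time_s: 0.78
eef_pos: [0.3164, -0.3161, 0.2915]
ee_rot: [-3.084, -0.596, -0.0]
wrist_force: [0.2, -0.5, 0.0]
opening: 0.0861
grip_force: 0.0
```

play_rows --rotation '[[0, 0, 0], [0, 0, 0], [0, 0, 0], [0, 0, 0], [0, 0, 0]]' --offset '[[0.7, -0.65, -0.24], [0.7, -0.65, -0.24], [0.7, -0.65, -0.24], [0.7, -0.65, -0.24], [0.7, -0.65, -0.24]]' --fingers '[-1, -1, -1, -1, -1]'

```text
time_s: 1.4
eef_pos: [0.4183, -0.1001, 0.3516]
ee_rot: [3.084, 0.596, 0.0]
wrist_force: [0.7, -0.3, -0.8]
opening: 0.0853
grip_force: 0.0
```

Run:
```python
from h import *
from workcell import arm
I=[]
for n in("scene","side","wrist"):
    d=arm.get_image(n);np.savez(f"pics/{n}1.npz",**d);I.append(cv2.resize(d["image"][...,::-1],(400,300),interpolation=cv2.INTER_AREA))
I.append(I[0]*0)
cv2.imwrite("pics/all1.png",np.vstack([np.hstack(I[:2]),np.hstack(I[2:])]))
s=arm.observe();print(s["time_s"],s["eef_pos"],s["ee_rot"],s["qpos"])
W=world(d)
for v in(20,210,400):print([W[v,u].round(3).tolist() for u in(20,280,540)])
```

```text
1.55 [ 0.41863175 -0.09984584  0.35170994] [3.08254141e+00 6.03181198e-01 1.05607355e-03] [-4.21035598e-01  2.17011968e-02 -1.42825385e-02  1.53392233e+00
 -9.55462378e-05  2.33408701e+00]
[[0.467, 0.298, 0.0], [0.769, 0.025, -0.752], [1.107, -0.803, -0.752]]
[[0.189, 0.256, -0.001], [0.362, -0.129, 0.043], [0.509, -0.525, 0.001]]
[[0.407, -0.037, 0.437], [0.43, -0.094, 0.436], [0.454, -0.151, 0.437]]
```

View pics/all1.png

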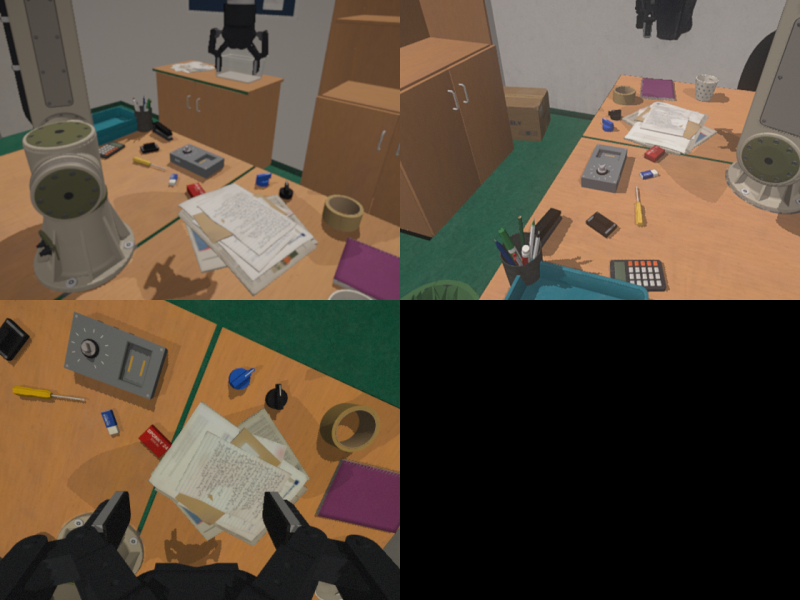

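Run:
```python
from h import *
d=load("pics/wrist1.npz");W=world(d);s=load("pics/side1.npz");W2=world(s)
p=W2[290:340,250:315].reshape(-1,3);p=p[(p[:,2]>.004)&(p[:,2]<.06)]
print(np.histogram(p[:,2],bins=np.arange(.004,.04,.003)),p.min(0),p.max(0))
m=(p[:,2]>.009);print(cv2.minAreaRect(p[m][:,:2].astype(np.float32)*1000))
c=lambda b,u,v,w,h:cv2.resize(b[v:v+h,u:u+w],(400,300),interpolation=cv2.INTER_CUBIC)
b=d["image"][...,::-1]
cv2.imwrite("pics/c2.png",np.vstack([np.hstack([c(b,0,20,80,60),c(b,80,10,160,120)]),np.hstack([c(b,310,80,120,90),c(s["image"][...,::-1],130,270,200,150)])]))
```

```text
(array([ 40,  35,  60, 375, 111,  29,  21,  29, 106,  55,   0,   0]), array([0.004, 0.007, 0.01 , 0.013, 0.016, 0.019, 0.022, 0.025, 0.028,
       0.031, 0.034, 0.037, 0.04 ])) [0.35448768 0.22670176 0.00400177] [0.48843765 0.35369028 0.03347633]
((417.4938049316406, 294.3316345214844), (43.917633056640625, 67.05300903320312), 65.8804931640625)
```

View pics/c2.png

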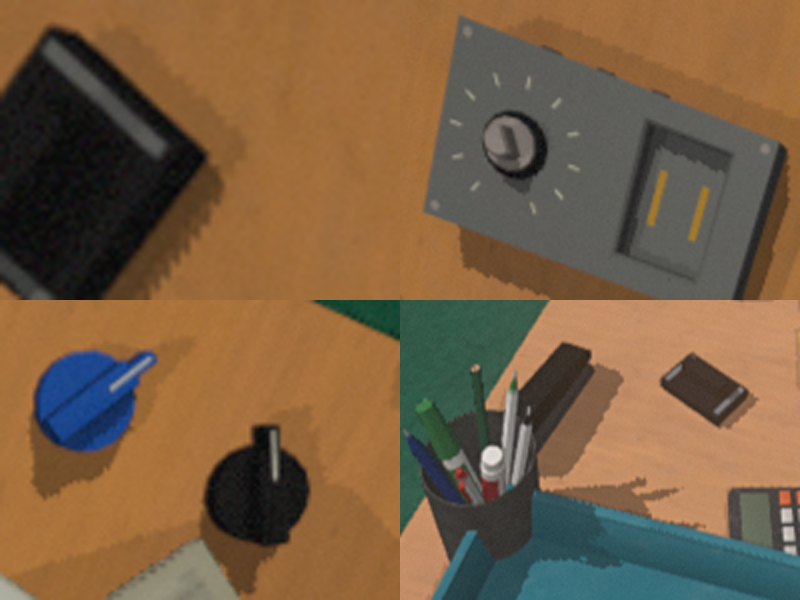

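```bash
cat >> h.py <<'E'
def rect(p):
    (c,(w,h),a)=cv2.minAreaRect((p[:,:2]*1000).astype(np.float32))
    if w<h: w,h,a=h,w,a+90
    return np.round(c,1),round(w,1),round(h,1),round((a+90)%180-90,1)
def sel(W,x0,x1,y0,y1,z0,z1):
    p=W.reshape(-1,3);return p[(p[:,0]>x0)&(p[:,0]<x1)&(p[:,1]>y0)&(p[:,1]<y1)&(p[:,2]>z0)&(p[:,2]<z1)]
E
python3 - <<'E'
from h import *
for n in("wrist1","side1","side0"):
    W=world(load(f"pics/{n}.npz"));print(n)
    for k,b in dict(packall=(.37,.47,.24,.35,.009,.034),rib=(.37,.47,.24,.35,.024,.036),top=(.3,.6,-.05,.25,.03,.042),shaft=(.40,.52,.05,.18,.048,.07),pock=(.40,.53,-.02,.10,.012,.030),knobbar=(.45,.56,-.29,-.19,.025,.045),knob=(.45,.56,-.29,-.19,.006,.045)).items():
        p=sel(W,*b)
        if len(p)>8: print(k,len(p),*rect(p),np.median(p,0).round(4))
E
```

```text
wrist1
packall 1417 [419.4 294.5] 66.5 43.4 -24.3 [0.4259 0.2868 0.0147]
rib 262 [421.9 293.2] 38.1 14.0 -23.3 [0.4278 0.2893 0.0294]
top 8251 [466.5  88.9] 170.9 100.2 -88.0 [0.47   0.1026 0.0362]
shaft 141 [464.3 134.5] 15.7 11.0 31.9 [0.4647 0.1329 0.0566]
pock 1899 [469.1  40.8] 102.1 74.5 1.9 [0.4689 0.0498 0.0222]
knobbar 340 [ 520.4 -233.3] 49.9 12.4 30.4 [ 0.5192 -0.233   0.0339]
knob 1572 [ 496.5 -242.1] 92.9 88.0 -0.0 [ 0.4872 -0.2306  0.0137]
side1
packall 794 [417.5 294.3] 67.1 43.9 -24.1 [0.4153 0.3007 0.0156]
rib 196 [417.4 294.4] 45.0 13.9 -25.1 [0.417  0.2964 0.0304]
top 2091 [465.1  88.3] 174.8 100.4 -88.0 [0.462  0.1094 0.037 ]
shaft 53 [462.4 136.2] 14.8 11.4 35.0 [0.4621 0.137  0.0559]
pock 352 [458.8  53.5] 93.2 85.1 -88.0 [0.4644 0.0363 0.0234]
knobbar 85 [ 518.8 -233. ] 49.1 16.8 30.2 [ 0.517  -0.2322  0.0325]
knob 343 [ 495.1 -240.3] 89.7 78.0 -0.2 [ 0.5018 -0.2272  0.0152]
side0
packall 799 [417.3 294.3] 66.9 44.5 -24.2 [0.415  0.3008 0.0157]
rib 194 [417.5 294.9] 44.4 14.5 -29.9 [0.4166 0.2968 0.0306]
top 2103 [465.4  87.7] 175.5 100.7 -88.1 [0.4622 0.1097 0.037 ]
shaft 51 [462.2 136.4] 15.0 12.3 37.2 [0.4627 0.1368 0.056 ]
pock 358 [458.5  55.1] 93.4 85.5 -87.5 [0.464  0.0371 0.0234]
knobbar 85 [ 518.8 -233.3] 48.8 15.1 27.4 [ 0.5179 -0.2316  0.032 ]
knob 346 [ 487.9 -246.5] 90.1 75.2 -12.3 [ 0.5016 -0.2271  0.0152]
```

```bash
cat >> h.py <<'E'
from scipy.spatial.transform import Rotation as Ro
def go(x,y,z,th=None):
    "tool-frame shift (units of 5 cm) and turn (units of 90 deg) from the measured pose to TCP xyz, tool x at th deg"
    from workcell import arm
    s=arm.observe();R=Ro.from_rotvec(s["ee_rot"]);M=R.as_matrix()
    print("t",round(s["time_s"],2),"pos",np.round(s["eef_pos"],4),"th",round(float(np.degrees(np.arctan2(M[1,0],M[0,0]))),2),"q6",round(s["qpos"][5],2),"F",np.round(s["wrist_force"],1),"open",round(s["opening"],4))
    print("shift",np.round(R.inv().apply(np.array([x,y,z])-s["eef_pos"])/.05,3))
    if th is not None:
        T=Ro.from_euler("z",th,degrees=True)*Ro.from_rotvec([np.pi,0,0])
        print("turn",np.round((R.inv()*T).as_rotvec()/(np.pi/2),3))
E
python3 - <<'E'
from h import *
go(.4183,.2944,.20,155.7)
W=world(load("pics/side1.npz"));p=sel(W,.3,.75,.2,.6,.06,.3)
print(len(p),np.percentile(p,[1,50,99],axis=0).round(3).tolist())
E
```

```text
t 1.55 pos [ 0.4186 -0.0998  0.3517] th 22.14 q6 2.33 F [ 0.9 -0.4 -0.5] open 0.0858
shift [ 2.964 -7.308  3.031]
turn [ 1.000e-03  0.000e+00 -1.484e+00]
5011 [[0.307, 0.432, 0.06], [0.512, 0.47, 0.08], [0.565, 0.544, 0.14]]
```

play_rows --rotation '[[0, 0, 0], [0, 0, 0], [0, 0, 0], [0, 0, 0], [0, 0, 0]]' --offset '[[0.296, -0.731, 0.2], [0.296, -0.731, 0.2], [0.296, -0.731, 0.2], [0.296, -0.731, 0.2], [0.296, -0.731, 0.2]]' --fingers '[-1, -1, -1, -1, -1]'

```text
time_s: 2.17
eef_pos: [0.4183, 0.0956, 0.3004]
ee_rot: [3.085, 0.593, -0.001]
wrist_force: [-0.0, -0.1, 0.2]
opening: 0.0852
grip_force: 0.0
```

play_rows --rotation '[[0, 0, 0], [0, 0, 0], [0, 0, 0], [0, 0, 0], [0, 0, 0]]' --offset '[[0.296, -0.731, 0.2], [0.296, -0.731, 0.2], [0.296, -0.731, 0.2], [0.296, -0.731, 0.2], [0.296, -0.731, 0.2]]' --fingers '[-1, -1, -1, -1, -1]'

```text
time_s: 2.8
eef_pos: [0.4263, 0.2763, 0.2503]
ee_rot: [-3.062, -0.636, 0.007]
wrist_force: [0.2, -1.0, -0.7]
opening: 0.0856
grip_force: 0.0
```

play_rows --rotation '[[0, 0, -0.115], [0, 0, -0.115], [0, 0, -0.115], [0, 0, -0.115], [0, 0, -0.115]]' --offset '[[0, 0, 0], [0, 0, 0], [0, 0, 0], [0, 0, 0], [0, 0, 0]]' --fingers '[-1, -1, -1, -1, -1]'

```text
time_s: 3.42
eef_pos: [0.4272, 0.2744, 0.2506]
ee_rot: [-2.476, -1.911, -0.004]
wrist_force: [-0.8, -0.2, -0.1]
opening: 0.0856
grip_force: 0.0
```

play_rows --rotation '[[0, 0, -0.115], [0, 0, -0.115], [0, 0, -0.115], [0, 0, -0.115], [0, 0, -0.115]]' --offset '[[0, 0, 0], [0, 0, 0], [0, 0, 0], [0, 0, 0], [0, 0, 0]]' --fingers '[-1, -1, -1, -1, -1]'

```text
time_s: 4.05
eef_pos: [0.4272, 0.2744, 0.2507]
ee_rot: [-1.395, -2.802, -0.013]
wrist_force: [-0.1, 0.2, -0.1]
opening: 0.0855
grip_force: 0.0
```

play_rows --rotation '[[0, 0, -0.112], [0, 0, -0.112], [0, 0, -0.11], [0, 0, 0], [0, 0, 0]]' --offset '[[0, 0, 0], [0, 0, 0], [0, 0, 0], [0, 0, 0], [0, 0, 0]]' --fingers '[-1, -1, -1, -1, -1]'

```text
time_s: 4.68
eef_pos: [0.4268, 0.275, 0.251]
ee_rot: [-0.633, -3.068, -0.018]
wrist_force: [0.0, -0.4, 0.6]
opening: 0.0853
grip_force: 0.0
```

Run:
```python
from h import *
from workcell import arm
d=arm.get_image("wrist");np.savez("pics/wrist2.npz",**d);W=world(d)
for k,b in dict(packall=(.37,.47,.24,.35,.009,.034),slab=(.37,.47,.24,.35,.011,.017),rib=(.37,.47,.24,.35,.024,.036)).items():
    p=sel(W,*b)
    if len(p)>8: print(k,len(p),*rect(p),np.median(p,0).round(4))
go(.4183,.2944,.10,155.7)
```

```text
packall 1958 [418.5 295. ] 66.0 41.8 -23.7 [0.4163 0.2952 0.0144]
slab 1530 [418.5 295. ] 66.0 41.8 -23.7 [0.4159 0.2951 0.0142]
rib 414 [418.3 295.1] 43.6 11.7 -23.1 [0.4173 0.2952 0.03  ]
t 4.72 pos [0.4267 0.2752 0.251 ] th 156.75 q6 0.81 F [-0.2  0.7  0.4] open 0.0853
shift [0.273 0.257 3.027]
turn [ 0.006 -0.007  0.012]
```

play_rows --rotation '[[0.006, -0.007, 0.005], [0, 0, 0], [0, 0, 0], [0, 0, 0], [0, 0, 0]]' --offset '[[0.27, 0.25, 0.6], [0, 0, 0.8], [0, 0, 0.8], [0, 0, 0.8], [0, 0, 0.6]]' --fingers '[-1, -1, -1, -1, -1]'

```text
time_s: 5.35
eef_pos: [0.4182, 0.2925, 0.0698]
ee_rot: [-0.643, -3.074, 0.001]
wrist_force: [0.2, 0.4, 0.1]
opening: 0.0856
grip_force: 0.0
```

Run:
```python
from h import *
go(.4185,.295,.017,156.3)
```

```text
t 5.35 pos [0.4182 0.2925 0.0698] th 156.38 q6 0.87 F [0.2 0.4 0.1] open 0.0856
shift [0.013 0.049 1.056]
turn [-0.    -0.     0.001]
```

play_rows --rotation '[[0, 0, 0], [0, 0, 0], [0, 0, 0], [0, 0, 0], [0, 0, 0]]' --offset '[[0.013, 0.049, 0.3], [0, 0, 0.3], [0, 0, 0.3], [0, 0, 0.15], [0, 0, 0]]' --fingers '[-1, -1, -1, -1, -1]'

```text
time_s: 5.98
eef_pos: [0.419, 0.2953, 0.0187]
ee_rot: [-0.64, -3.075, 0.0]
wrist_force: [0.2, 0.2, 1.0]
opening: 0.0852
grip_force: 0.0
```

play_rows --rotation '[[0, 0, 0], [0, 0, 0], [0, 0, 0], [0, 0, 0], [0, 0, 0]]' --offset '[[0, 0, 0], [0, 0, 0], [0, 0, 0], [0, 0, 0], [0, 0, 0]]' --fingers '[1, 1, 1, 1, 1]' --newtons 40

```text
time_s: 6.6
eef_pos: [0.4195, 0.2956, 0.0194]
ee_rot: [0.64, 3.075, 0.001]
wrist_force: [-0.2, -1.6, 3.5]
opening: 0.0111
grip_force: 42.1
```

play_rows --rotation '[[0, 0, 0], [0, 0, 0], [0, 0, 0], [0, 0, 0], [0, 0, 0]]' --offset '[[0, 0, 0], [0, 0, 0], [0, 0, -0.2], [0, 0, -0.5], [0, 0, -0.5]]' --fingers '[1, 1, 1, 1, 1]'

```text
time_s: 7.22
eef_pos: [0.4186, 0.2952, 0.0795]
ee_rot: [-0.64, -3.075, 0.001]
wrist_force: [-1.2, 0.9, -0.5]
opening: 0.0109
grip_force: 41.5
```

```bash
cat >> h.py <<'E'
def ctrl(W):
    top=sel(W,.38,.56,-.02,.20,.033,.040);c,w,h,a=rect(top);print("top",len(top),c,w,h,a)
    t=np.radians(92.);y=np.array([np.cos(t),np.sin(t)]);x=np.array([y[1],-y[0]])
    o=np.array([.4665,.0500]);P=sel(W,.38,.56,-.02,.20,.010,.06);q=np.c_[(P[:,:2]-o)@x,(P[:,:2]-o)@y]
    # hole edges: rim points nearest to the hole along each side
    T=P[:,2]>.0345
    for n,i,j in(("x",0,1),("y",1,0)):
        m=T&(abs(q[:,j])<.015)&(abs(q[:,i])<.045);v=q[m,i];print(n,"edges",np.round([np.sort(v[v<0])[-8:].mean() if (v<0).any() else 0,np.sort(v[v>0])[:8].mean() if (v>0).any() else 0],4))
    f=(P[:,2]<.026)&(abs(q[:,0])<.036)&(abs(q[:,1])<.024);print("floor",f.sum(),np.percentile(q[f],[1,99],axis=0).round(4).tolist())
    s=P[:,2]>.052;s=P[s]
    if len(s)>8: print("shaft",len(s),*rect(s),s[:,2].max())
E
python3 - <<'E'
from h import *
for n in("wrist1","wrist2","scene1","side1"):
    print(n);
    try: ctrl(world(load(f"pics/{n}.npz")))
    except Exception as e: print(e)
E
```

```text
wrist1
top 8162 [466.5  88.9] 170.9 100.2 -88.0
x edges [-0.0334  0.0363]
y edges [-0.0245  0.0215]
floor 1677 [[-0.0329, -0.0208], [0.0353, 0.0215]]
shaft 122 [464.3 134.6] 15.6 11.0 30.4 0.0591558213794386
wrist2
top 6576 [466.2  88.4] 171.8 100.9 -88.1
x edges [-0.0342  0.    ]
y edges [-0.0236  0.0219]
floor 1212 [[-0.0309, -0.0239], [0.0312, 0.0128]]
shaft 126 [463.  135.8] 15.5 11.7 29.8 0.05902707853591272
scene1
top 1075 [464.6  86. ] 173.3 104.6 -88.3
x edges [-0.0378  0.0361]
y edges [-0.0295  0.0196]
floor 171 [[-0.0176, -0.0127], [0.0357, 0.0211]]
shaft 15 [462. 132.] 12.8 9.5 26.5 0.05699225506967198
side1
top 1979 [465.2  88.4] 174.8 100.4 -87.9
x edges [-0.0359  0.0355]
y edges [-0.0236  0.0226]
floor 226 [[-0.0306, -0.0238], [0.034, 0.0044]]
shaft 39 [462.4 136.2] 14.8 11.4 35.0 0.05982326874352336
```

Run:
```python
from h import *
go(.467,.049,.14,182)
```

```text
t 7.22 pos [0.4186 0.2952 0.0795] th 156.48 q6 0.87 F [-1.2  0.9 -0.5] open 0.0109
shift [-2.852 -4.129 -1.21 ]
turn [-0.    -0.001 -0.284]
```

play_rows --rotation '[[0, 0, 0], [0, 0, 0], [0, 0, 0], [0, 0, 0], [0, 0, 0]]' --offset '[[-0.285, -0.413, -0.4], [-0.285, -0.413, -0.4], [-0.285, -0.413, -0.4], [-0.285, -0.413, 0], [-0.285, -0.413, 0]]' --fingers '[1, 1, 1, 1, 1]'

```text
time_s: 7.85
eef_pos: [0.4432, 0.1716, 0.1395]
ee_rot: [0.64, 3.075, 0.001]
wrist_force: [0.6, -0.1, -1.2]
opening: 0.0105
grip_force: 41.6
```

play_rows --rotation '[[0, 0, 0], [0, 0, 0], [0, 0, 0], [0, 0, 0], [0, 0, 0]]' --offset '[[-0.285, -0.413, 0], [-0.285, -0.413, 0], [-0.285, -0.413, 0], [-0.285, -0.413, 0], [-0.285, -0.413, 0]]' --fingers '[1, 1, 1, 1, 1]'

```text
time_s: 8.48
eef_pos: [0.4671, 0.0484, 0.139]
ee_rot: [-0.64, -3.075, -0.001]
wrist_force: [0.3, -0.1, -1.1]
opening: 0.0105
grip_force: 41.6
```

play_rows --rotation '[[0, 0, -0.095], [0, 0, -0.095], [0, 0, -0.094], [0, 0, 0], [0, 0, 0]]' --offset '[[0, 0, 0], [0, 0, 0], [0, 0, 0], [0, 0, 0], [0, 0, 0]]' --fingers '[1, 1, 1, 1, 1]'

```text
time_s: 9.1
eef_pos: [0.4673, 0.0492, 0.139]
ee_rot: [-0.052, 3.141, 0.001]
wrist_force: [1.3, -0.1, -0.9]
opening: 0.0103
grip_force: 41.6
```

Run:
```python
from h import *
from workcell import arm
go(.467,.049,.07,182)
d=arm.get_image("wrist");np.savez("pics/wrist3.npz",**d);cv2.imwrite("pics/wrist3.png",d["image"][...,::-1])
W=world(d);p=sel(W,.40,.53,-.02,.12,.122,.142);print(len(p));print(rect(p) if len(p) else 0)
p=sel(W,.40,.53,-.02,.12,.128,.137);print(len(p));print(rect(p) if len(p) else 0)
ctrl(W)
```

```text
t 9.1 pos [0.4673 0.0492 0.139 ] th -178.09 q6 -0.1 F [ 1.3 -0.1 -0.9] open 0.0103
shift [ 0.006 -0.005  1.38 ]
turn [ 0.     0.    -0.001]
4293
(array([451.5,  49.7]), 42.3, 34.8, -87.7)
4041
(array([451.5,  49.7]), 42.3, 34.8, -87.7)
top 17136 [466.2  88.5] 170.7 100.4 -88.1
x edges [-0.0338  0.    ]
y edges [-0.0246  0.0216]
floor 1794 [[-0.0309, -0.0235], [-0.0037, 0.0207]]
shaft 301 [463.5 134.7] 15.9 12.1 29.3 0.05863592464065487
```

View pics/wrist3.png

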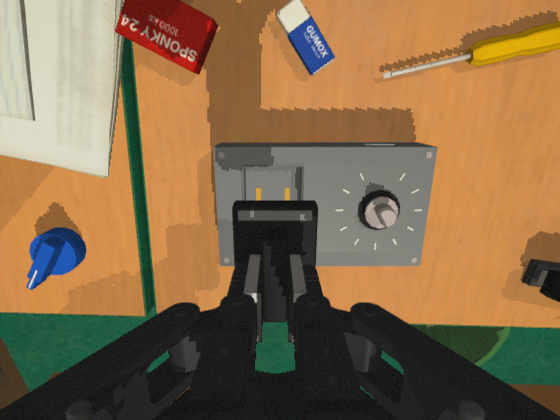

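play_rows --rotation '[[0, 0, 0], [0, 0, 0], [0, 0, 0], [0, 0, 0], [0, 0, 0]]' --offset '[[0, 0.012, 0.4], [0, 0, 0.5], [0, 0, 0.4], [0, 0, 0.2], [0, 0, 0.1]]' --fingers '[1, 1, 1, 1, 1]'

```text
time_s: 9.78
eef_pos: [0.4673, 0.0499, 0.0587]
ee_rot: [0.055, -3.141, -0.001]
wrist_force: [0.7, -0.6, -0.8]
opening: 0.0108
grip_force: 41.6
```

play_rows --rotation '[[0, 0, 0], [0, 0, 0], [0, 0, 0], [0, 0, 0], [0, 0, 0]]' --offset '[[0, 0, 0.06], [0, 0, 0.06], [0, 0, 0.06], [0, 0, 0.06], [0, 0, 0.04]]' --fingers '[1, 1, 1, 1, 1]'

```text
time_s: 10.4
eef_pos: [0.4686, 0.0476, 0.0486]
ee_rot: [-0.054, 3.137, -0.008]
wrist_force: [-10.5, -10.7, 36.1]
opening: 0.0105
grip_force: 59.3
```

play_rows --rotation '[[0, 0, 0], [0, 0, 0], [0, 0, 0], [0, 0, 0], [0, 0, 0]]' --offset '[[0, 0, -0.1], [0.0, -0.03, 0], [0, 0, 0], [0, 0, 0], [0, 0, 0]]' --fingers '[1, 1, 1, 1, 1]'

```text
time_s: 11.02
eef_pos: [0.468, 0.0481, 0.0502]
ee_rot: [-0.056, 3.14, -0.0]
wrist_force: [-0.7, -2.4, 5.3]
opening: 0.0108
grip_force: 45.9
```

Run:
```python
from h import *
from workcell import arm
go(.467,.0485,.0412,182)
d=arm.get_image("wrist");np.savez("pics/wrist4.npz",**d)
W=world(d)
for a,b in((.036,.047),(.047,.056)):
    p=sel(W,.40,.53,-.02,.12,a,b);print(len(p));print(rect(p) if len(p)>9 else 0)
for n in("side","scene"):
    V=world(arm.get_image(n));p=sel(V,.42,.51,.01,.09,.039,.047);print(n,len(p),rect(p) if len(p)>9 else 0,p[:,2].mean() if len(p) else 0)
# plane fit of slab top
p=sel(W,.425,.51,.015,.085,.0385,.046);A=np.c_[p[:,:2],np.ones(len(p))];print(np.linalg.lstsq(A,p[:,2],rcond=None)[0],np.percentile(p,[2,98],axis=0).round(4))
```

```text
t 11.03 pos [0.468  0.0481 0.0502] th -177.96 q6 -0.1 F [-0.7 -2.4  5.3] open 0.0108
shift [0.02  0.008 0.179]
turn [-0.     0.001  0.   ]
17616
(array([467.1,  62.5]), 118.1, 100.3, -88.0)
704
(array([448.7,  55.1]), 34.9, 31.8, 81.5)
side 178 (array([465.2,  49. ]), 83.9, 78.0, 0.7) 0.04416559536529692
scene 185 (array([466.2,  46.6]), 67.4, 42.9, 1.7) 0.04371847946382881
[0.04384179 0.02455222 0.02390796] [[0.4346 0.0289 0.0396]
 [0.4658 0.0681 0.046 ]]
```

play_rows --rotation '[[0, 0, 0], [0, 0, 0], [0, 0, 0], [0, 0, 0], [0, 0, 0]]' --offset '[[0.02, 0.006, -0.03], [0, 0, 0.05], [0, 0, 0.05], [0, 0, 0.04], [0, 0, 0]]' --fingers '[1, 1, 1, 1, 1]'

```text
time_s: 11.8
eef_pos: [0.4664, 0.0473, 0.0482]
ee_rot: [-0.055, 3.139, -0.004]
wrist_force: [-13.3, -8.3, 41.4]
opening: 0.011
grip_force: 63.7
```

play_rows --rotation '[[0, 0, 0], [0, 0, 0], [0, 0, 0], [0, 0, 0], [0, 0, 0]]' --offset '[[0, 0, -0.12], [0.03, -0.03, 0], [0, 0, 0.04], [0, 0, 0.04], [0, 0, 0.02]]' --fingers '[1, 1, 1, 1, 1]'

```text
time_s: 12.42
eef_pos: [0.4661, 0.047, 0.0453]
ee_rot: [-0.056, 3.139, 0.0]
wrist_force: [5.6, -0.4, 1.0]
opening: 0.0105
grip_force: 44.6
```

Run:
```python
from h import *
from workcell import arm
go(.467,.0485,.0412,182)
d=arm.get_image("wrist");np.savez("pics/wrist5.npz",**d);W=world(d)
p=sel(W,.425,.468,.015,.085,.0385,.048);A=np.c_[p[:,:2],np.ones(len(p))];print(np.linalg.lstsq(A,p[:,2],rcond=None)[0],np.percentile(p,[2,98],axis=0).round(4))
cv2.imwrite("pics/w5.png",cv2.resize(d["image"][150:330,160:400,::-1],(800,600),interpolation=cv2.INTER_CUBIC))
```

```text
t 12.43 pos [0.4661 0.047  0.0453] th -177.96 q6 -0.11 F [ 5.6 -0.4  1. ] open 0.0105
shift [-0.019  0.03   0.083]
turn [0.    0.001 0.   ]
[-0.00659533  0.06014913  0.04103296] [[0.4331 0.0283 0.0389]
 [0.4633 0.0685 0.044 ]]
```

View pics/w5.png

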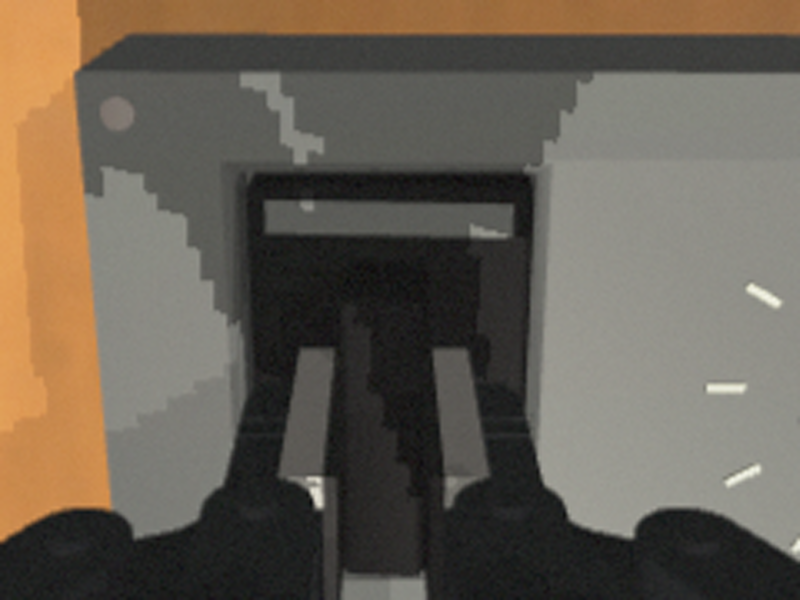

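play_rows --rotation '[[0, 0, 0], [0, 0, 0], [0, 0, 0], [0, 0, 0], [0, 0, 0]]' --offset '[[-0.01, 0, 0.03], [0, 0, 0.03], [0, 0, 0.02], [0, 0, 0], [0, 0, 0]]' --fingers '[1, 1, 1, 1, 1]'

```text
time_s: 13.1
eef_pos: [0.466, 0.0471, 0.0418]
ee_rot: [-0.056, 3.14, 0.001]
wrist_force: [4.1, 1.5, 5.8]
opening: 0.0108
grip_force: 44.5
```

play_rows --rotation '[[0, 0, 0], [0, 0, 0], [0, 0, 0], [0, 0, 0], [0, 0, 0]]' --offset '[[-0.01, 0, 0.02], [0, 0, 0.01], [0, 0, 0], [0, 0, 0], [0, 0, 0]]' --fingers '[1, 1, 1, 1, 1]'

```text
time_s: 13.72
eef_pos: [0.4662, 0.0476, 0.0411]
ee_rot: [-0.057, 3.14, 0.002]
wrist_force: [0.6, 2.6, 14.3]
opening: 0.0108
grip_force: 44.7
```

Run:
```python
from h import *
from workcell import arm
go(.467,.0485,.0412,182)
d=arm.get_image("wrist");W=world(d)
p=sel(W,.437,.452,.031,.064,.02,.044);print(len(p),np.percentile(p[:,2],[5,50,95]))
m=p[abs(p[:,2]-np.median(p[:,2]))<.002];A=np.c_[m[:,:2],np.ones(len(m))];print(np.linalg.lstsq(A,m[:,2],rcond=None)[0])
p=sel(W,.40,.425,.02,.08,.03,.044);print("housing",np.median(p[:,2]))
```

```text
t 13.72 pos [0.4662 0.0476 0.0411] th -177.92 q6 -0.11 F [ 0.6  2.6 14.3] open 0.0108
shift [-0.018  0.017 -0.002]
turn [0.001 0.001 0.001]
1676 [0.03572767 0.03692467 0.03975597]
[-0.02437219  0.0318806   0.04617481]
housing 0.036159651669695175
```

play_rows --rotation '[[0, 0, 0], [0, 0, 0], [0, 0, 0], [0, 0, 0], [0, 0, 0]]' --offset '[[0, 0, 0], [0, 0, 0], [0, 0, 0], [0, 0, 0], [0, 0, -0.3]]' --fingers '[-1, -1, -1, -1, -1]'

```text
time_s: 14.4
eef_pos: [0.4646, 0.0471, 0.054]
ee_rot: [0.056, -3.138, -0.001]
wrist_force: [-0.2, 0.2, 0.7]
opening: 0.0855
grip_force: 0.0
```

play_rows --rotation '[[0, 0, 0], [0, 0, 0], [0, 0, 0], [0, 0, 0], [0, 0, 0]]' --offset '[[0, 0, -0.5], [0, 0, -0.7], [0, 0, -0.5], [0, 0, -0.3], [0, 0, 0]]' --fingers '[-1, -1, -1, -1, -1]'

```text
time_s: 15.02
eef_pos: [0.4666, 0.047, 0.1556]
ee_rot: [-0.056, 3.139, 0.0]
wrist_force: [0.2, 0.3, 0.2]
opening: 0.0857
grip_force: 0.0
```

Run:
```python
from h import *
from workcell import arm
d=arm.get_image("wrist");np.savez("pics/wrist6.npz",**d);W=world(d)
p=sel(W,.430,.506,.02,.08,.02,.060);r=p[p[:,2]>.045];print("rib",rect(r),np.percentile(r[:,2],[5,50,95]))
for n,b in dict(a=(.437,.462,.031,.038),b=(.472,.497,.031,.038),c=(.437,.462,.061,.068),d=(.472,.497,.061,.068)).items():
    q=sel(W,*b,.02,.045);print(n,len(q),np.median(q[:,2]) if len(q) else 0)
ctrl(W)
s=sel(W,.445,.485,.115,.155,.038,.07)
print(np.histogram(s[:,2],bins=np.arange(.038,.064,.002)))
go(.516,-.236,.20,210.4)
cv2.imwrite("pics/sh.png",cv2.resize(d["image"][130:280,320:460,::-1],(560,600),interpolation=cv2.INTER_CUBIC))
```

```text
rib (array([465.5,  49.6]), 43.4, 12.2, 1.7) [0.05028472 0.05201281 0.05314743]
a 252 0.03628378273500848
b 213 0.03619926441469084
c 240 0.036164880853579745
d 216 0.03627148772707735
top 20553 [466.4  88.6] 170.7 100.7 -88.1
x edges [-0.0001  0.0001]
y edges [-0.0005  0.    ]
floor 133 [[-0.0307, -0.024], [0.0356, -0.0224]]
shaft 669 [463.8  92. ] 97.0 42.2 -87.5 0.05892566308315622
(array([127,   7, 166, 254,  19,  15,  20,  16,  59, 170,  16,   0]), array([0.038, 0.04 , 0.042, 0.044, 0.046, 0.048, 0.05 , 0.052, 0.054,
       0.056, 0.058, 0.06 , 0.062]))
t 15.07 pos [0.4659 0.047  0.1546] th -177.96 q6 -0.11 F [-0.2 -0.3 -0.6] open 0.0851
shift [-0.799 -5.692 -0.909]
turn [ 0.     0.    -0.315]
```

View pics/sh.png

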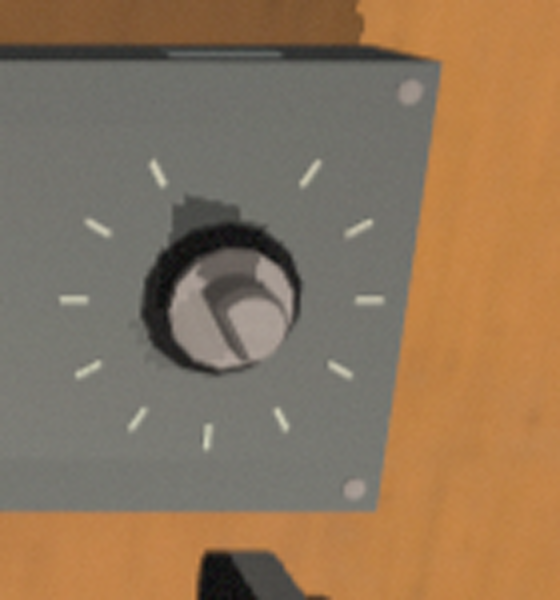

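play_rows --rotation '[[0, 0, 0], [0, 0, 0], [0, 0, 0], [0, 0, 0], [0, 0, 0]]' --offset '[[-0.1, -0.71, -0.2], [-0.1, -0.71, -0.2], [-0.1, -0.71, -0.2], [-0.1, -0.71, -0.2], [-0.1, -0.71, -0.1]]' --fingers '[-1, -1, -1, -1, -1]'

```text
time_s: 15.7
eef_pos: [0.4969, -0.1305, 0.1988]
ee_rot: [0.056, -3.14, -0.002]
wrist_force: [0.4, 0.5, 0.4]
opening: 0.0853
grip_force: 0.0
```

play_rows --rotation '[[0, 0, 0], [0, 0, 0], [0, 0, 0], [0, 0, -0.105], [0, 0, -0.105]]' --offset '[[-0.1, -0.71, 0], [-0.1, -0.71, 0], [-0.1, -0.71, 0], [0, 0, 0], [0, 0, 0]]' --fingers '[-1, -1, -1, -1, -1]'

```text
time_s: 16.32
eef_pos: [0.5152, -0.2357, 0.1976]
ee_rot: [0.577, -3.086, -0.004]
wrist_force: [-0.9, -0.6, 0.2]
opening: 0.0858
grip_force: 0.0
```

play_rows --rotation '[[0, 0, -0.105], [0, 0, 0], [0, 0, 0], [0, 0, 0], [0, 0, 0]]' --offset '[[0, 0, 0], [0, 0, 0], [0, 0, 0], [0, 0, 0], [0, 0, 0]]' --fingers '[-1, -1, -1, -1, -1]'

```text
time_s: 16.95
eef_pos: [0.5161, -0.2353, 0.1999]
ee_rot: [-0.822, 3.032, 0.0]
wrist_force: [0.1, -0.1, -0.1]
opening: 0.0854
grip_force: 0.0
```

Run:
```python
from h import *
from workcell import arm
W6=world(load("pics/wrist6.npz"));p=sel(W6,.445,.485,.115,.155,.0545,.062);print("tip",len(p),rect(p))
d=arm.get_image("wrist");np.savez("pics/wrist7.npz",**d);W=world(d)
for k,b in dict(bar=(.47,.56,-.28,-.19,.024,.045),disc=(.485,.55,-.265,-.205,.0155,.0205)).items():
    p=sel(W,*b);print(k,len(p),rect(p),np.median(p,0).round(4))
    if k=="disc": print(cv2.minEnclosingCircle((p[:,:2]*1000).astype(np.float32)))
go(.516,-.236,.08,210.4)
```

```text
tip 238 (array([463.2, 134.5]), 15.9, 11.7, 32.2)
bar 543 (array([ 520.1, -234.3]), 50.1, 11.1, 30.2) [ 0.5166 -0.2363  0.0341]
disc 778 (array([ 514.9, -237.4]), 40.7, 39.3, -59.7) [ 0.5149 -0.2379  0.0181]
((515.8107299804688, -237.04537963867188), 20.89417839050293)
t 17.0 pos [ 0.5161 -0.2353  0.1999] th -149.64 q6 -1.1 F [ 0.8 -0.4  0.1] open 0.0854
shift [ 0.009 -0.011  2.398]
turn [ 0.  0. -0.]
```

play_rows --rotation '[[0, 0, 0], [0, 0, 0], [0, 0, 0], [0, 0, 0], [0, 0, 0]]' --offset '[[0.023, -0.024, 0.7], [0, 0, 0.9], [0, 0, 0.7], [0, 0, 0.5], [0, 0, 0.3]]' --fingers '[-1, -1, -1, -1, -1]'

```text
time_s: 17.62
eef_pos: [0.5152, -0.2366, 0.0436]
ee_rot: [0.823, -3.031, -0.002]
wrist_force: [0.2, 0.8, 1.2]
opening: 0.0855
grip_force: 0.0
```

Run:
```python
from h import *
go(.5157,-.2369,.0215,210.3)
```

```text
t 17.62 pos [ 0.5152 -0.2366  0.0436] th -149.63 q6 -1.1 F [0.2 0.8 1.2] open 0.0855
shift [-0.006 -0.012  0.442]
turn [ 0.001 -0.     0.001]
```

play_rows --rotation '[[0, 0, 0], [0, 0, 0], [0, 0, 0], [0, 0, 0], [0, 0, 0]]' --offset '[[0, -0.01, 0.2], [0, 0, 0.2], [0, 0, 0.02], [0, 0, 0], [0, 0, 0]]' --fingers '[-1, -1, -1, -1, -1]'

```text
time_s: 18.25
eef_pos: [0.5164, -0.2376, 0.0245]
ee_rot: [-0.823, 3.031, -0.001]
wrist_force: [-0.6, -1.1, 0.3]
opening: 0.0856
grip_force: 0.0
```

play_rows --rotation '[[0, 0, 0], [0, 0, 0], [0, 0, 0], [0, 0, 0], [0, 0, 0]]' --offset '[[0, 0, 0], [0, 0, 0], [0, 0, 0], [0, 0, 0], [0, 0, 0]]' --fingers '[1, 1, 1, 1, 1]' --newtons 60

```text
time_s: 18.88
eef_pos: [0.5161, -0.2375, 0.024]
ee_rot: [-0.823, 3.031, -0.0]
wrist_force: [0.5, 0.4, 1.3]
opening: 0.01
grip_force: 59.7
```

play_rows --rotation '[[0, 0, 0], [0, 0, 0], [0, 0, 0], [0, 0, 0], [0, 0, 0]]' --offset '[[0, 0, 0], [0, 0, -0.3], [0, 0, -0.7], [0, 0, -0.7], [0, 0, -0.6]]' --fingers '[1, 1, 1, 1, 1]'

```text
time_s: 19.5
eef_pos: [0.5161, -0.2375, 0.1412]
ee_rot: [-0.823, 3.03, -0.001]
wrist_force: [-0.3, 0.5, -0.3]
opening: 0.01
grip_force: 59.5
```

Run:
```python
from h import *
go(.464,.133,.14,119.5)
```

```text
t 19.5 pos [ 0.5161 -0.2375  0.1412] th -149.61 q6 -1.1 F [-0.3  0.5 -0.3] open 0.01
shift [-2.849  6.919  0.02 ]
turn [0.00e+00 1.00e-03 1.01e+00]
```

play_rows --rotation '[[0, 0, 0], [0, 0, 0], [0, 0, 0], [0, 0, 0], [0, 0, 0]]' --offset '[[-0.285, 0.692, 0], [-0.285, 0.692, 0], [-0.285, 0.692, 0], [-0.285, 0.692, 0], [-0.285, 0.692, 0]]' --fingers '[1, 1, 1, 1, 1]'

```text
time_s: 20.12
eef_pos: [0.4897, -0.051, 0.1399]
ee_rot: [-0.823, 3.031, -0.0]
wrist_force: [1.1, 0.4, -0.6]
opening: 0.0101
grip_force: 59.5
```

play_rows --rotation '[[0, 0, 0], [0, 0, 0], [0, 0, 0], [0, 0, 0], [0, 0, 0]]' --offset '[[-0.285, 0.692, 0], [-0.285, 0.692, 0], [-0.285, 0.692, 0], [-0.285, 0.692, 0], [-0.285, 0.692, 0]]' --fingers '[1, 1, 1, 1, 1]'

```text
time_s: 20.75
eef_pos: [0.4636, 0.1344, 0.14]
ee_rot: [-0.823, 3.03, 0.0]
wrist_force: [-0.0, 0.3, -0.7]
opening: 0.0101
grip_force: 59.5
```

play_rows --rotation '[[0, 0, 0.11], [0, 0, 0.11], [0, 0, 0.11], [0, 0, 0.11], [0, 0, 0.11]]' --offset '[[0, 0, 0], [0, 0, 0], [0, 0, 0], [0, 0, 0], [0, 0, 0]]' --fingers '[1, 1, 1, 1, 1]'

```text
time_s: 21.38
eef_pos: [0.4638, 0.1332, 0.1399]
ee_rot: [0.53, 3.096, 0.001]
wrist_force: [-0.1, 0.2, -0.1]
opening: 0.0103
grip_force: 59.5
```

play_rows --rotation '[[0, 0, 0.11], [0, 0, 0.11], [0, 0, 0.11], [0, 0, 0.11], [0, 0, 0]]' --offset '[[0, 0, 0], [0, 0, 0], [0, 0, 0], [0, 0, 0], [0, 0, 0]]' --fingers '[1, 1, 1, 1, 1]'

```text
time_s: 22.0
eef_pos: [0.4638, 0.1332, 0.1397]
ee_rot: [1.537, 2.739, 0.001]
wrist_force: [0.3, -0.2, -0.4]
opening: 0.0099
grip_force: 59.5
```

Run:
```python
from h import *
from workcell import arm
go(.4642,.1327,.09,121)
I=[]
for n in("wrist","side","scene"):
    d=arm.get_image(n);np.savez(f"pics/{n}8.npz",**d);W=world(d);I.append(d["image"][...,::-1])
    p=sel(W,.43,.50,.10,.17,.114,.155);k=p[(p[:,2]>.130)&(p[:,2]<.138)]
    print(n,len(p),len(k));
    if len(k)>9: print("disc",rect(k),cv2.minEnclosingCircle((k[:,:2]*1000).astype(np.float32)))
    s=sel(W,.445,.485,.115,.155,.0545,.064);print("tip",len(s),rect(s) if len(s)>9 else 0)
cv2.imwrite("pics/a8.png",np.hstack([cv2.resize(I[0],(400,300)),cv2.resize(I[1][180:300,220:380],(400,300))]))
```

```text
t 22.0 pos [0.4638 0.1332 0.1397] th 121.4 q6 1.14 F [ 0.3 -0.2 -0.4] open 0.0099
shift [-0.012  0.     0.994]
turn [0.001 0.    0.004]
wrist 4624 1375
disc (array([458.2, 143.2]), 41.3, 22.4, 31.1) ((463.075927734375, 135.18809509277344), 20.67439842224121)
tip 167 (array([462.7, 136.8]), 15.0, 8.0, 31.8)
side 399 138
disc (array([461.1, 138.3]), 38.7, 35.8, 20.5) ((461.4618225097656, 134.0180206298828), 22.206485748291016)
tip 33 (array([462.3, 135.5]), 15.0, 12.5, 42.9)
scene 282 87
disc (array([456.7, 121.1]), 49.6, 19.6, -51.2) ((461.3279724121094, 124.82666015625), 24.80021858215332)
tip 11 (array([464. , 131.9]), 11.4, 11.2, 88.9)
```

View pics/a8.png

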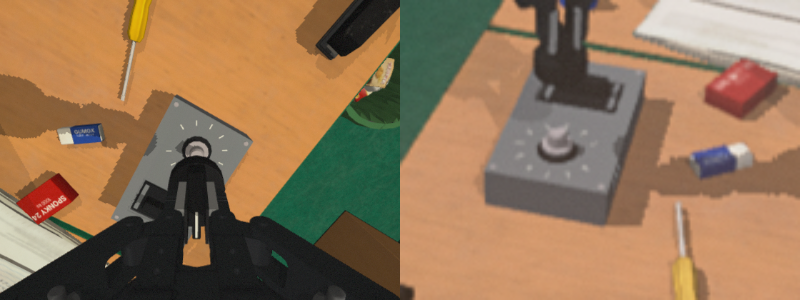

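play_rows --rotation '[[0, 0, 0.004], [0, 0, 0], [0, 0, 0], [0, 0, 0], [0, 0, 0]]' --offset '[[-0.024, 0.009, 0.3], [0, 0, 0.4], [0, 0, 0.3], [0, 0, 0.1], [0, 0, 0]]' --fingers '[1, 1, 1, 1, 1]'

```text
time_s: 22.78
eef_pos: [0.4646, 0.1323, 0.0836]
ee_rot: [-1.548, -2.733, 0.0]
wrist_force: [0.3, 0.1, -0.3]
opening: 0.0103
grip_force: 59.5
```

play_rows --rotation '[[0, 0, 0], [0, 0, 0], [0, 0, 0], [0, 0, 0], [0, 0, 0]]' --offset '[[0, 0, 0.03], [0, 0, 0.03], [0, 0, 0.03], [0, 0, 0.02], [0, 0, 0]]' --fingers '[1, 1, 1, 1, 1]'

```text
time_s: 23.4
eef_pos: [0.4648, 0.1324, 0.0785]
ee_rot: [1.548, 2.733, 0.001]
wrist_force: [0.4, -0.2, -0.4]
opening: 0.01
grip_force: 59.5
```

play_rows --rotation '[[0, 0, 0], [0, 0, 0], [0, 0, 0], [0, 0, 0], [0, 0, 0]]' --offset '[[0, 0, 0.03], [0, 0, 0.03], [0, 0, 0.03], [0, 0, 0.03], [0, 0, 0]]' --fingers '[1, 1, 1, 1, 1]'

```text
time_s: 24.02
eef_pos: [0.4647, 0.1324, 0.0723]
ee_rot: [-1.549, -2.733, -0.0]
wrist_force: [-0.4, 0.1, 0.0]
opening: 0.0101
grip_force: 59.5
```

play_rows --rotation '[[0, 0, 0], [0, 0, 0], [0, 0, 0], [0, 0, 0], [0, 0, 0]]' --offset '[[0, 0, 0.03], [0, 0, 0.03], [0, 0, 0.02], [0, 0, 0], [0, 0, 0]]' --fingers '[1, 1, 1, 1, 1]'

```text
time_s: 24.65
eef_pos: [0.4649, 0.1324, 0.0685]
ee_rot: [1.549, 2.733, 0.001]
wrist_force: [0.4, -0.2, -0.0]
opening: 0.0101
grip_force: 59.5
```

play_rows --rotation '[[0, 0, 0], [0, 0, 0], [0, 0, 0], [0, 0, 0], [0, 0, 0]]' --offset '[[0, 0, 0.03], [0, 0, 0.03], [0, 0, 0.02], [0, 0, 0], [0, 0, 0]]' --fingers '[1, 1, 1, 1, 1]'

```text
time_s: 25.28
eef_pos: [0.4651, 0.1324, 0.065]
ee_rot: [1.548, 2.733, 0.001]
wrist_force: [-1.5, -0.6, 5.5]
opening: 0.0101
grip_force: 60.3
```

play_rows --rotation '[[0, 0, 0], [0, 0, 0], [0, 0, 0], [0, 0, 0], [0, 0, 0]]' --offset '[[0, 0, 0.02], [0, 0, 0.02], [0, 0, 0.015], [0, 0, 0], [0, 0, 0]]' --fingers '[1, 1, 1, 1, 1]'

```text
time_s: 25.9
eef_pos: [0.4651, 0.1324, 0.0628]
ee_rot: [1.548, 2.732, 0.002]
wrist_force: [-3.9, -1.4, 10.9]
opening: 0.0099
grip_force: 61.0
```

Run:
```python
from h import *
from workcell import arm
W=world(arm.get_image("side"));p=sel(W,.43,.50,.02,.08,.045,.06);print("rib",len(p),np.median(p,0) if len(p) else 0)
k=sel(W,.44,.49,.11,.16,.05,.085);print("knob",len(k),np.percentile(k[:,2],[50,97]))
go(.4651,.1324,.0628,121)
print(arm.hand_in())
```

```text
rib 44 [0.45339328 0.05387229 0.05032922]
knob 342 [0.06533918 0.08318862]
t 25.95 pos [0.4651 0.1324 0.0628] th 120.93 q6 1.14 F [-3.1 -0.7 10.5] open 0.0099
shift [ 0.    -0.001  0.001]
turn [ 0.001  0.    -0.001]
the job is handed in; nothing more can be done
None
```

The job is handed in at about 26 s. The pack sits level and flush in the pocket, released. The knob slid home on the D-shaft and is still gripped, pressed about 5 mm by height and 10.5 N by wrist force. The hand-in returned no verdict.

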